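# Open the shaft fixture and load the shaft for measuring

### The job

Load the waiting shaft into the measuring fixture. Push the latch round until its nose is right off the aluminium keeper plate, lift the plate straight up off its two guide pins by its handle without letting it tip, and lay it flat on the black rubber mat. Then rest the shaft in the fixture's two V-blocks, about centred and level; leave the latch swung aside, drop nothing, and leave the other things on the bench where they are.

Things in the scene. Friction and masses are not known exactly. Their poses are not given: they have to be found in the camera images.
- fixture: Fixed steel shaft fixture. Origin: centre of the base plate's underside, on the bench; z up, y along the shaft's seat, -x the latch side (faces the robot within 0.4 rad). Base 130 (x) by 200 (y) by 12 mm, plus a lug to x = -97 under the latch. Four 16 mm posts at x = +-38, y = +-78, 68 mm high, carry the keeper plate; two of them bear the guide pins.
- seat (a point): Where the shaft's centre comes to rest: 53.6 mm over the bench, midway between the two dark V-blocks. These stand at y = -55 and +55 in the fixture's frame, each 50 (x) by 30 (y) mm, tops 54 mm over the bench, 80 mm clear between them; 90-degree Vs run along y at x = 0, 32 mm wide at the top, apex 38 mm over the bench.
- pin_a (a point): Tip of one guide pin, at x = -38, y = -78 mm in the fixture's frame, 99 mm over the bench. Pin 10 mm thick with a tapered tip; reaches 31 mm above its post.
- pin_b (a point): Tip of the other guide pin, alike, at x = +38, y = +78 mm.
- keeper: Loose aluminium keeper plate, 100 (x) by 180 (y) by 8 mm, 0.4 to 0.65 kg. Origin: centre of its underside; z up. It starts on the posts, axes parallel to the fixture's, origin 68 mm above the bench. Brass bushings (21 mm outside, 11.5 mm bore, 12 mm tall above the plate) slide on the pins with 0.75 mm play each side; it is off the pins once raised 31 mm.
- handle (a point): Middle of the grip bar of the black bow handle on the keeper plate, above its centre and 48 mm above its underside. Bar along the plate's y, 100 mm long, 14 mm wide (x), 12 mm high; 34 mm free beneath it, between feet at y = +-44.
- latch (a joint): Swing latch angle (rad): 0 = nose square over the plate (shut), growing as it opens to a stop at 1.75; the nose is clear of the plate from 1.3. Starts at 0 to 0.25 and stays where left (stiff pivot, 0.06 N m: 1.5 to 2 N at the peg). Opens clockwise seen from above: nose towards the fixture's -y, push peg towards +y.
- latch_peg (a point): On the axis of the upright black peg at the latch's outer end, 2 mm below the peg's top; peg 12 mm thick, 30 mm tall above the 8 mm thick arm, top 116 mm over the bench. Vertical pivot at x = -70, y = +40 mm in the fixture's frame, so for joint value q the peg is at (-70 - 36 cos q, 40 + 36 sin q) mm. Arm 84 by 16 mm, underside 78 mm over the bench.
- shaft: Loose turned steel shaft, 22 mm thick over the middle 150 mm, with a 14 mm thick stub 15 mm long at each end (180 mm in all), about 0.4 to 0.6 kg. Origin: its centre, on the axis; y is along the axis. It waits lying in the cradle, its axis 37.6 mm over the bench. Either end may go either way.
- cradle: Fixed grey plastic cradle the shaft waits in: foot 80 (x) by 140 (y) by 8 mm, two V-notched ribs 50 mm wide (x), 20 mm thick, 38 mm high at y = +-52. Origin: centre of its underside; y along the shaft.
- mat: Fixed black rubber mat on the bench, 200 (x) by 220 (y) by 4 mm thick. Origin: centre of its underside.
- gauge_case: Bystander: closed wooden gauge case, 80 by 130 by 37 mm. Origin: centre of its underside.
- cleaner: Bystander: white plastic bottle, 56 mm thick, 120 mm high. Origin: centre of its underside.
- ring_gauge: Bystander: plain steel ring gauge lying flat, 68 mm outside, 38 mm bore, 22 mm high. Origin: centre of its underside.
Not all that is in view belongs to the job. Of the things shaped like the shaft, the steel one is meant. What is shaped like the keeper but purple is not meant.

How it is judged:
By the outcome, as a careful person would: the job done as asked, in the order asked, and still so for the second after the job is handed in, with the robot touching nothing.
It also fails if it takes over 64 s, if anything falls off the work surface, if the arm or the gripper's body presses on something with over 40 N, if the wrist force passes 120 N, or if a joint passes its speed limit or range.

### The arm

A 6-joint arm with a two-finger parallel gripper is mounted at the origin on the work surface. World frame = base frame: x ahead of the robot, y to its left, z up, the work surface at z = 0. Lengths are in mm, angles in rad, forces in N, time in s.
With the tool pointing down it reaches from about 300 to 875 mm from the base axis. Payload 4.2 kg.
Tool frame: the origin (TCP) lies at the centre of the arm's flange, where the gripper is bolted on; the fingertips stand 173 mm ahead of it and the grasp point (between the pads) lies 155 mm ahead of it (arm.grasp_offset is the distance from the TCP to the grasp point, in mm); z points along the fingers, y is the direction in which the jaws open and shut (so a half turn about z gives the same grasp; the last joint's range is limited). The gripper opens to 85 mm and grips with 20 to 120 N. Pads are 22 mm wide; open, the fingers measure 114 mm over their backs; the gripper's body (76 mm by 85 mm) begins 54 mm behind the grasp point. The pads swing forward as they close: fully open they stand 13 mm farther back than shut.
Start: joints at [1.328, 0.32, 1.565, -0, 1.257, -0.02], TCP at [127.049, 560.786, 404.738] pointing down, gripper open.
Joint ranges: [-3.11, 3.11], [-0.84, 2.01], [0.21, 2.61], [-1.34, 4.49], [0.05, 2.63], [-2.56, 2.56]. Speed limits (rad/s): [2.57, 2.57, 3.14, 3.14, 3.14, 3.14].

### API

Orientations are given as a 3x3 rotation matrix whose columns are the frame's x, y, z axes.
In Python, from bench import telemetry, optics, job, arm gives the robot as it stands. The module is installed in compiled form; this text tells all that it offers.
- The arm moves only by the shell command python3 -m jog 'ROWS' [FORCE]. ROWS is JSON, a list of rows, each a list of 5 numbers: the shift along the tool's x, y, z in m, then the turn about the tool's z in rad, then the gripper command: -1 is fully open, 1 is shut, values between are in proportion. In form: [[tx, ty, tz, yaw, fingers], ...]. A call has 1 to 12 rows; each row is the pose to reach, as a shift and turn from the pose commanded when the call began, along the tool's axes at that moment; what a row does not reach only later rows make up. A row lasts 1/12 s, in which the tool goes at most 41.7 mm and 7.16 degrees, less where a joint would pass 70% of its speed; a pose out of reach is approached as far as the arm can. A call with a gripper value outside its range is refused whole. The fingers move at their own pace and stop on an object; FORCE is the grip in N (left out, the last holds). Time passes only in rows, so rows that repeat a pose let the fingers close. It gives the time, the measured TCP pose, the force and the opening at its end, in the units of the state.
- telemetry.observe(): the state, without advancing time (a new reading comes with each control period).
- optics.camera(name): name is "side" or "top"; returns a dict with "frame" (400x640x3 uint8, red, green, blue), "range_z" (400x640 float32, mm along the optical axis (not along the pixel's ray), 0 where there is no reading), "fx", "fy", "cx", "cy" (pixels), "R" (3x3) and "t" (3): a world point X has camera coordinates R X + t. Camera axes: x right, y down, z forward; pixel columns grow to the right and rows downward; lengths in mm; the calibration is good to about 2 mm. A picture is of the moment at which its call begins.
- job.job_done(): hands the job in, once; it reports no verdict.
The state is a dict: "t": time; "joint_pos": joint angles; "joint_vel": joint speeds; "tau": joint torques, N m; "ee_pos": TCP position; "ee_rot": TCP orientation; "force": force on the tool from outside, world axes, zero at the start; "wrist_torque": the same for the moment, N m; "width": opening from 0.0 (shut) to 1.0 (fully open).
Only numpy, scipy, OpenCV 4.12 (cv2) and the standard library are available. Lean on these libraries where they do the work, as an engineer would, in place of code of your own. Each camera call takes 0.05 s, during which the arm holds its last target.

## Working session

There is one attempt and no reset: what is moved stays moved. The work goes in short steps, Python scripts to look and compute and a shell command to move; the robot and the scene stay as the last step left them, time stands still between calls to the robot, and variables do not carry over. Pictures are saved under pics/ and viewed, and the job is handed in when it is done.

```bash
mkdir -p pics; ls; python3 - <<'E'
from bench import telemetry, optics, job, arm
import cv2,numpy as np
s=telemetry.observe()
print(s['t'],s['ee_pos'],np.round(s['ee_rot'],3),s['width'])
for n in('side','top'):
    c=optics.camera(n)
    cv2.imwrite(f'pics/{n}0.png',c['frame'][:,:,::-1])
    np.savez(f'{n}0.npz',**c)
    print(n,c['fx'],c['fy'],c['cx'],c['cy'],np.round(c['R'],3).tolist(),np.round(c['t'],1), 'cam at',np.round(-c['R'].T@c['t'],1))
E
```

```text
pics
0.0 [127.00958607 560.61450999 403.86020403] [[-0.975  0.221 -0.   ]
 [ 0.221  0.975 -0.002]
 [ 0.    -0.002 -1.   ]] 1.0013968754638993
side 480.3988975002868 480.3988975002868 315.7250501160274 208.36471547691573 [[0.687, -0.726, 0.015], [-0.495, -0.483, -0.723], [0.532, 0.49, -0.691]] [-404.2  305.1 1288.4] cam at [-256.6 -776.9 1116.7]
top 412.18397458436834 412.18397458436834 319.5677694010413 194.52287276207068 [[-0.012, -1.0, -0.009], [-0.984, 0.014, -0.18], [0.18, 0.007, -0.984]] [ -11.   564.9 1337.8] cam at [ 315.   -27.9 1417.3]
```

View pics/side0.png

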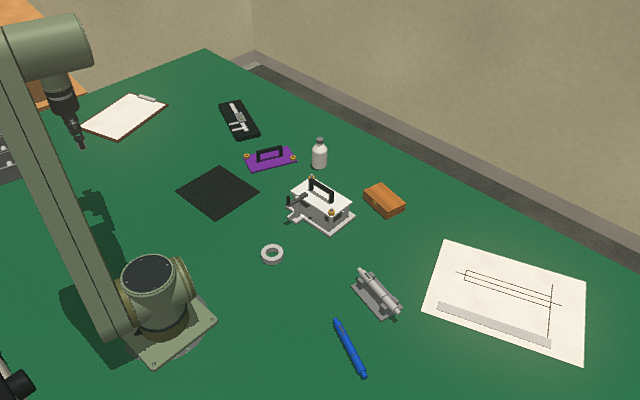

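View pics/top0.png

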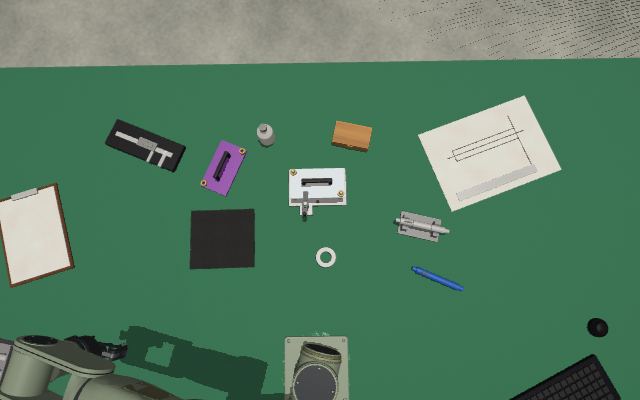

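The top view shows the aluminium keeper on the fixture at (318,187), with the latch nose pointing up the image at (305,203). The black mat is at (222,239), and the cradle with the steel shaft is at (425,227).

Possible mix-ups:
- **Shaft:** steel one at (425,227), the blue rod at (437,278) or the drawn one at (487,145). I choose the steel one.
- **Keeper:** white/aluminium at (318,187) or purple at (223,167). I choose the aluminium one.
- **Mat:** (222,239) or the black calliper case at (145,145). I choose the one at (222,239).

Next I'll check these in close crops.

```bash
python3 - <<'E'
import cv2,numpy as np
t=cv2.imread('pics/top0.png');s=cv2.imread('pics/side0.png')
def crop(im,x,y,w,h,k): return cv2.resize(im[y:y+h,x:x+w],None,fx=k,fy=k,interpolation=cv2.INTER_CUBIC)
a=crop(t,275,155,100,70,4);b=crop(t,380,195,100,70,4)
c=crop(s,270,165,100,75,4);d=crop(s,335,255,100,75,4)
cv2.imwrite('pics/crop1.png',np.vstack([np.hstack([a,b]),np.hstack([c,d])]))
E
```

```text
(no output)
```

View pics/crop1.png

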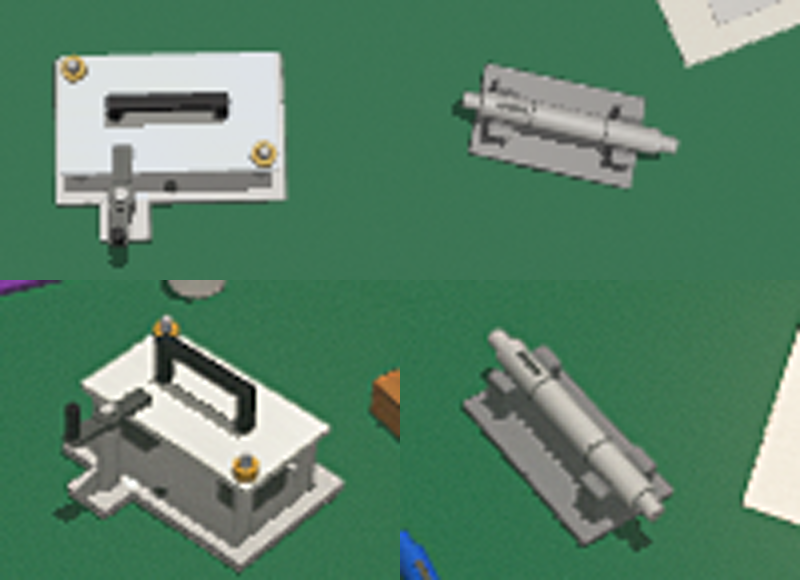

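The crops confirm the choices. The aluminium keeper has gold bushings at upper left and lower right, the latch sits over the plate's near edge, and the plain grey steel shaft is in the grey cradle. Next I'll measure from both views.

```bash
cat > h.py <<'E'
import cv2,numpy as np
def load(n,k=0): return dict(np.load(f'{n}{k}.npz'))
def ray(c,uv):
    d=c['R'].T@np.array([(uv[0]-c['cx'])/c['fx'],(uv[1]-c['cy'])/c['fy'],1.]); return -c['R'].T@c['t'],d
def plane(c,uv,z):
    o,d=ray(c,uv); return o+d*(z-o[2])/d[2]
def tri(c1,p1,c2,p2):
    o1,d1=ray(c1,p1);o2,d2=ray(c2,p2)
    s=np.linalg.lstsq(np.stack([d1,-d2],1),o2-o1,rcond=None)[0]
    a=o1+d1*s[0];b=o2+d2*s[1]; return (a+b)/2,np.linalg.norm(a-b)
def proj(c,X):
    x=c['R']@np.asarray(X,float)+c['t'];return np.array([c['fx']*x[0]/x[2]+c['cx'],c['fy']*x[1]/x[2]+c['cy']])
def blobs(m,amin=6):
    n,l,st,ce=cv2.connectedComponentsWithStats(m.astype(np.uint8));return [(ce[i].round(2),st[i].tolist()) for i in range(1,n) if st[i][4]>=amin]
def box(m,x,y,w,h):
    o=np.zeros_like(m);o[y:y+h,x:x+w]=m[y:y+h,x:x+w];return o
E
python3 - <<'E'
from h import *
T=load('top');S=load('side')
for n,c,b in(('top',T,(275,155,100,70)),('side',S,(270,165,100,75))):
    f=c['frame'].astype(int);h=cv2.cvtColor(c['frame'],cv2.COLOR_RGB2HSV).astype(int)
    gold=(h[...,0]>12)&(h[...,0]<32)&(h[...,1]>110)&(h[...,2]>80)
    print(n,'gold',blobs(box(gold,*b),4))
    black=(h[...,2]<50)
    print(n,'black',blobs(box(black,*b),8))
    white=(h[...,2]>200)&(h[...,1]<40)
    print(n,'white',blobs(box(white,*b),30))
    bm=(h[...,2]<60)&(h[...,1]<120)
    r=(180,200,90,80) if n=='top' else (165,155,105,75)
    m=box(bm,*r);cs=cv2.findContours(m.astype(np.uint8),0,1)[0];k=max(cs,key=cv2.contourArea)
    q=cv2.approxPolyDP(k,6,True)[:,0];print(n,'mat',[ (p.tolist(),plane(c,p,4)[:2].round(1).tolist()) for p in q])
    g=(h[...,1]<45)&(h[...,2]>85)
    r=(385,195,75,60) if n=='top' else (340,255,75,70)
    m=box(g,*r);print(n,'cradle+shaft',blobs(m,20))
E
```

```text
top gold [(array([293.  , 171.69]), [291, 169, 5, 6, 16]), (array([340.44, 193.56]), [338, 191, 6, 6, 18])]
top black [(array([323.5, 181. ]), [320, 181, 8, 1, 8]), (array([330., 182.]), [329, 181, 3, 3, 9]), (array([308.3 , 182.43]), [302, 182, 17, 3, 23])]
top white [(array([317.25, 185.58]), [289, 168, 57, 47, 1453])]
top mat [([253, 209], [525.5, 213.4]), ([191, 211], [521.4, 428.8]), ([190, 268], [326.6, 423.7]), ([253, 266], [330.6, 210.2])]
top cradle+shaft [(array([453.  , 201.56]), [444, 195, 16, 17, 193]), (array([420.  , 225.91]), [396, 211, 54, 31, 942])]
side gold [(array([309.  , 176.83]), [308, 175, 3, 4, 6]), (array([313.29, 177.14]), [312, 176, 3, 3, 7]), (array([366.56, 194.51]), [363, 187, 7, 17, 81]), (array([330.96, 212.04]), [328, 209, 7, 6, 23])]
side black [(array([321.19, 188.45]), [309, 178, 25, 25, 151]), (array([287.92, 200.  ]), [287, 196, 3, 9, 25])]
side white [(array([322.06, 199.05]), [291, 179, 61, 37, 639]), (array([320.91, 192.41]), [313, 186, 16, 14, 85]), (array([326.44, 222.54]), [292, 212, 63, 23, 195])]
side mat [([219, 165], [518.9, 425.3]), ([175, 191], [322.8, 419.8]), ([215, 221], [328.2, 204.7]), ([259, 192], [522.2, 208.5])]
side cradle+shaft [(array([380.17, 291.44]), [357, 267, 46, 48, 662]), (array([369.25, 301.29]), [351, 283, 38, 38, 356])]
```

```bash
python3 - <<'E'
from h import *
T=load('top');S=load('side')
B=tri(T,(293,171.7),S,(311,177));A=tri(T,(340.45,193.55),S,(331,212))
print('pinb',B,'pina',A)
for n,c,b,a in(('T',T,(293,171.7),(340.45,193.55)),('S',S,(311,177),(331,212))):
    P=plane(c,b,85)[:2];Q=plane(c,a,85)[:2];d=P-Q
    print(n,P.round(1),Q.round(1),'mid',((P+Q)/2).round(1),'len',np.linalg.norm(d),'yaw',np.arctan2(d[1],d[0])-np.arctan2(156,76))
# crops large
def crop(c,x,y,w,h,k): return cv2.resize(c['frame'][y:y+h,x:x+w,::-1],None,fx=k,fy=k,interpolation=cv2.INTER_NEAREST)
cv2.imwrite('pics/f_top.png',crop(T,283,160,70,60,10))
cv2.imwrite('pics/f_side.png',crop(S,280,170,78,60,10))
cv2.imwrite('pics/s.png',np.vstack([crop(T,390,203,64,45,6)[:270,:384],crop(S,345,260,64,50,6)[:300,:384]]))
E
```

```text
pinb (array([636.45786309,  68.81587518,  85.3541358 ]), np.float64(0.5862361040590063)) pina (array([561.92636836, -87.74897091,  80.48816907]), np.float64(0.8107277088633364))
T [636.8  68.7] [560.8 -87.3] mid [598.8  -9.3] len 173.4767499805857 yaw -0.00013354453508895858
S [636.5  69.3] [558.7 -91. ] mid [597.6 -10.9] len 178.1076136967908 yaw 0.0013578181061344452
```

View pics/f_top.png

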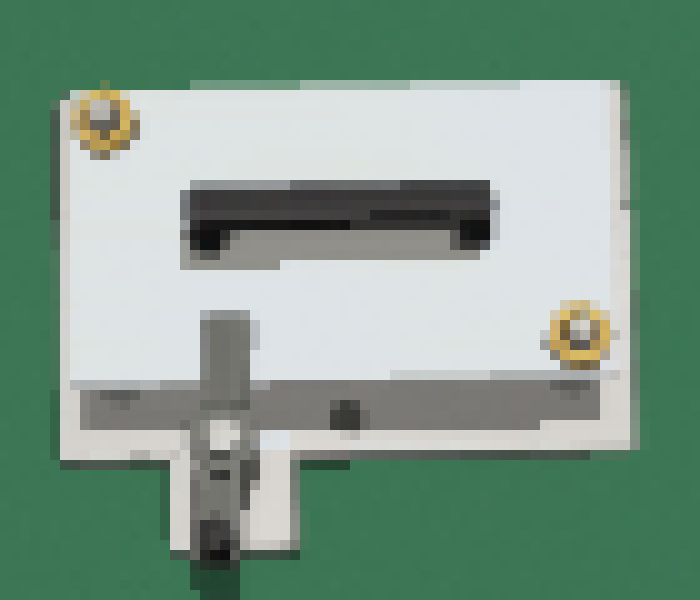

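View pics/f_side.png

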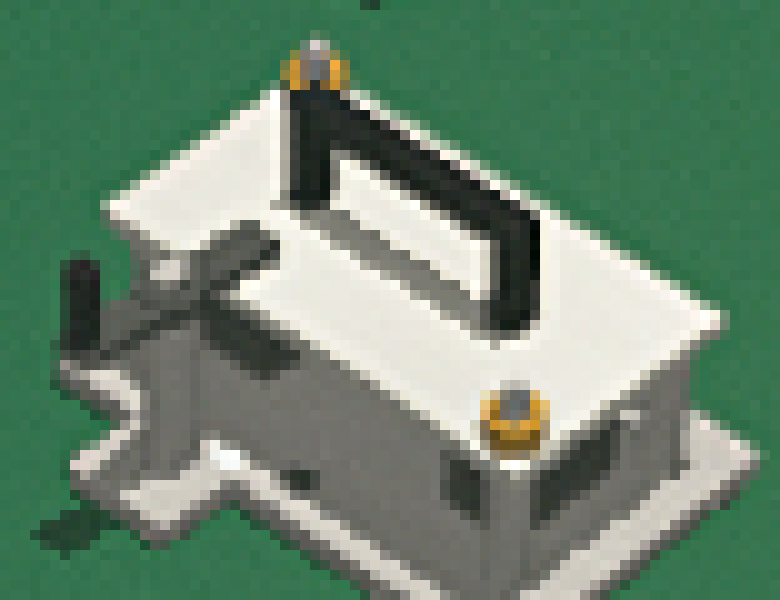

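View pics/s.png

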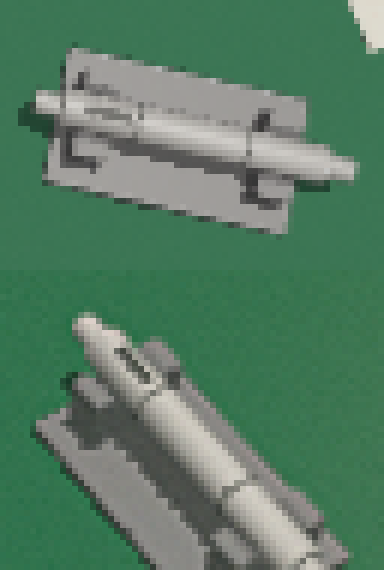

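```bash
python3 - <<'E'
from h import *
T=load('top');S=load('side')
# bright shaft mask lines
for n,c,b in(('top',T,(392,205,62,40)),('side',S,(350,260,58,60))):
    f=c['frame'].astype(int);h=cv2.cvtColor(c['frame'],cv2.COLOR_RGB2HSV).astype(int)
    m=box((h[...,1]<40)&(h[...,2]>(168 if n=='top' else 165)),*b)
    bb=max(blobs(m,20),key=lambda q:q[1][4]);print(n,bb)
    r,l=cv2.connectedComponents(m.astype(np.uint8)),None
    lab=r[1];k=np.argmax(np.bincount(lab[lab>0]));p=np.argwhere(lab==k)[:,::-1].astype(np.float32)
    vx,vy,x0,y0=cv2.fitLine(p,cv2.DIST_L2,0,.01,.01).ravel();s=(p-[x0,y0])@[vx,vy]
    print([(x0+vx*q,y0+vy*q) for q in(s.min(),s.max())])
eT=[(396.0,219.8),(449.6,231.2)];eS=[(358,268.8),(398.7,313.2)]
for a,b in zip(eT,eS): print('tri',tri(T,a,S,b))
for n,c,e in(('T',T,eT),('S',S,eS)):
    P,Q=[plane(c,x,37.6)[:2] for x in e];d=P-Q;print(n,P.round(1),Q.round(1),((P+Q)/2).round(1),np.linalg.norm(d),'yaw',np.arctan2(-d[0],d[1]))
# latch peg
print('peg tri',tri(T,(304.3,212.8),S,(288,197)), 'T z114',plane(T,(304.3,212.8),114),'S',plane(S,(288,197),114))
print('pivot top T', plane(T,(305.3,203.6),90))
print('peg hypothesised px', [ (proj(T,(598.3-70-36*np.cos(q),-10+40+36*np.sin(q),116)).round(1),proj(S,(598.3-70-36*np.cos(q),-10+40+36*np.sin(q),116)).round(1)) for q in(0,.1,.2)])
print('handle T',[plane(T,p,122).round(1) for p in((301.5,180),(332,180))])
print('handle S',[plane(S,p,122).round(1) for p in((310.5,179),(333,191.5))])
print('handle tri',tri(T,(317,180),S,(321.8,185)))
E
```

```text
top (array([416.94, 223.4 ]), [401, 218, 30, 11, 106])
[(np.float32(400.64923), np.float32(219.44728)), (np.float32(430.3295), np.float32(226.6404))]
side (array([391.03, 303.18]), [383, 296, 17, 17, 96])
[(np.float32(384.68048), np.float32(296.29483)), (np.float32(399.09332), np.float32(311.91388))]
tri (array([ 476.53797043, -273.31482199,   38.28234561]), np.float64(1.646486034315266))
tri (array([ 435.11561136, -448.79791766,   40.45192491]), np.float64(3.359869209401574))
T [ 477.2 -274. ] [ 436.6 -450.9] [ 456.9 -362.4] 181.50627496293143 yaw -0.22580314142055263
S [ 476.3 -272.5] [ 435.5 -447. ] [ 455.9 -359.8] 179.1417702851109 yaw -0.229887194056072
peg tri (array([494.39521998,  31.08030143, 111.90615775]), np.float64(1.2786451413184494)) T z114 [494.61090925  30.58997385 114.        ] S [492.29640222  29.75368618 114.        ]
pivot top T [528.13165124  28.23350772  90.        ]
peg hypothesised px [(array([304.5, 213.4]), array([287.9, 196.5])), (array([303.3, 213.4]), array([287.2, 195.9])), (array([302.2, 213.2]), array([286.5, 195.3]))]
handle T [array([600. ,  38.6, 122. ]), array([598.6, -59.4, 122. ])]
handle S [array([596.2,  33.2, 122. ]), array([601.8, -58.6, 122. ])]
handle tri (array([600.04358966, -11.67169911, 121.2581586 ]), np.float64(1.4511769005413042))
```

```bash
cat > go.py <<'E'
import sys,numpy as np
from bench import telemetry
s=telemetry.observe();R=np.array(s['ee_rot']);p=np.array(s['ee_pos'])
j=np.arctan2(R[1,1],R[0,1])
print('t%.2f'%s['t'],'p',p.round(1),'jaw',round(float(j),3),'F',np.round(s['force'],1),'M',np.round(s['wrist_torque'],2),'w',round(float(s['width']),3),'j6',round(float(s['joint_pos'][5]),2),'zax',R[:,2].round(4))
if len(sys.argv)>4:
    T=np.array(list(map(float,sys.argv[1:4])));a=float(sys.argv[4])
    d=R.T@(T-p); dj=(a-j+np.pi/2)%np.pi-np.pi/2
    print('tool shift m',(d/1000).round(4),'yaw',round(float(-dj),4),'dist',round(float(np.linalg.norm(T-p))))
E
python3 go.py 469 5 268 0.785
```

```text
t0.10 p [127.  560.7 404. ] jaw 1.348 F [-0.1  0.3  0.1] M [0.06 0.07 0.04] w 1.001 j6 -0.02 zax [-4.0e-04 -1.5e-03 -1.0e+00]
tool shift m [-0.4563 -0.4661  0.1367] yaw 0.563 dist 666
```

```bash
python3 -m jog '[[-0.456,-0.466,0.04,0.56,1],[-0.456,-0.466,0.04,0.56,1],[-0.456,-0.466,0.04,0.56,1],[-0.456,-0.466,0.04,0.56,1],[-0.456,-0.466,0.04,0.56,1],[-0.456,-0.466,0.04,0.56,1],[-0.456,-0.466,0.04,0.56,1],[-0.456,-0.466,0.04,0.56,1],[-0.456,-0.466,0.04,0.56,1],[-0.456,-0.466,0.04,0.56,1],[-0.456,-0.466,0.04,0.56,1],[-0.456,-0.466,0.04,0.56,1]]' 40; python3 go.py 469 5 268 0.785
```

```text
t: 1.1
ee_pos: [389.0, 133.8, 373.9]
ee_rot: [[-0.709, 0.705, 0.0], [0.705, 0.709, 0.0], [0.0, 0.0, -1.0]]
force: [1.1, 0.6, -0.5]
width: 0.0
t1.10 p [389.  133.8 373.9] jaw 0.788 F [ 1.1  0.6 -0.5] M [ 0.03 -0.01 -0.01] w 0.0 j6 -0.48 zax [ 0.e+00  2.e-04 -1.e+00]
tool shift m [-0.1476 -0.0349  0.1059] yaw 0.003 dist 185
```

```bash
python3 -m jog '[[-0.11,-0.026,0.03,0,1],[-0.147,-0.035,0.06,0,1],[-0.147,-0.035,0.08,0,1],[-0.147,-0.035,0.10,0,1],[-0.147,-0.035,0.10,0,1],[-0.147,-0.035,0.10,0,1]]'; python3 go.py 469 5 268 0.785
python3 - <<'E'
from bench import optics
import cv2,numpy as np
for n in('side','top'):
    c=optics.camera(n);np.savez(f'{n}1.npz',**c)
T=np.load('top1.npz')['frame'];S=np.load('side1.npz')['frame']
f=lambda im,x,y:cv2.resize(im[y:y+100,x:x+100,::-1],(400,400),interpolation=cv2.INTER_CUBIC)
cv2.imwrite('pics/peg1.png',np.hstack([f(T,265,150),f(S,250,140)]))
E
```

```text
t: 1.6
ee_pos: [468.1, 5.2, 270.6]
ee_rot: [[-0.707, 0.708, -0.007], [0.708, 0.707, -0.0], [0.005, -0.005, -1.0]]
force: [-0.4, -0.5, 0.0]
width: -0.001
t1.60 p [468.1   5.2 270.6] jaw 0.785 F [-0.4 -0.5  0. ] M [ 0.04  0.05 -0.01] w -0.001 j6 -0.8 zax [-7.1e-03 -3.0e-04 -1.0e+00]
tool shift m [-0.0008  0.0005  0.0026] yaw -0.0004 dist 3
```

View pics/peg1.png

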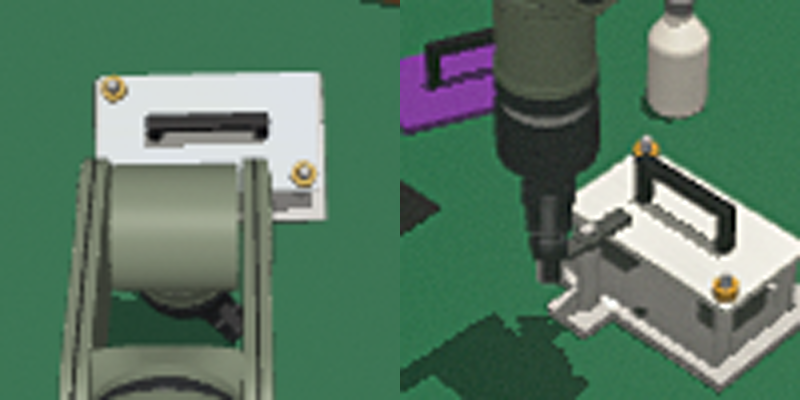

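In the side crop the closed fingertips are at (545,265) just in front of the peg, on its -y side, as planned. Now I'll push the peg along its arc.

```bash
python3 -m jog '[[0,0.008,0.002,0,1],[0,0.016,0.002,0,1],[0.004,0.021,0.002,0,1],[0.008,0.026,0.002,0,1],[0.010,0.033,0.002,0,1],[0.011,0.040,0.002,0,1],[0.010,0.047,0.002,0,1],[0.008,0.054,0.002,0,1],[0.004,0.060,0.002,0,1],[0,0.065,0.002,0,1],[-0.001,0.066,0.002,0,1],[-0.001,0.066,0.002,0,1]]'; python3 go.py 515 51 268 0.785
```

```text
t: 2.7
ee_pos: [516.8, 53.3, 272.2]
ee_rot: [[-0.709, 0.706, 0.003], [0.706, 0.709, 0.0], [-0.002, 0.002, -1.0]]
force: [0.5, 0.7, -0.0]
width: 0.002
t2.70 p [516.8  53.3 272.2] jaw 0.788 F [ 0.5  0.7 -0. ] M [-0.01  0.01  0.  ] w 0.002 j6 -0.71 zax [ 2.6e-03  4.0e-04 -1.0e+00]
tool shift m [-0.0004 -0.0029  0.0041] yaw 0.0026 dist 5
```

```bash
python3 -m jog '[[-0.001,-0.03,-0.03,0,1],[-0.05,-0.08,-0.08,0,1],[-0.1,-0.12,-0.09,0,1],[-0.1,-0.16,-0.1,0,1],[-0.1,-0.2,-0.1,0,1],[-0.1,-0.2,-0.1,0,1]]'; python3 - <<'E'
from bench import optics
import cv2,numpy as np
for n in('side','top'):
    c=optics.camera(n);np.savez(f'{n}2.npz',**c)
T=np.load('top2.npz')['frame'];S=np.load('side2.npz')['frame']
f=lambda im,x,y:cv2.resize(im[y:y+100,x:x+100,::-1],(400,400),interpolation=cv2.INTER_CUBIC)
cv2.imwrite('pics/peg2.png',np.hstack([f(T,265,150),f(S,250,140)]))
E
```

```text
t: 3.2
ee_pos: [449.2, -153.4, 371.6]
ee_rot: [[-0.709, 0.705, 0.004], [0.705, 0.709, -0.001], [-0.004, 0.002, -1.0]]
force: [0.4, 0.8, -0.4]
width: -0.002
```

View pics/peg2.png

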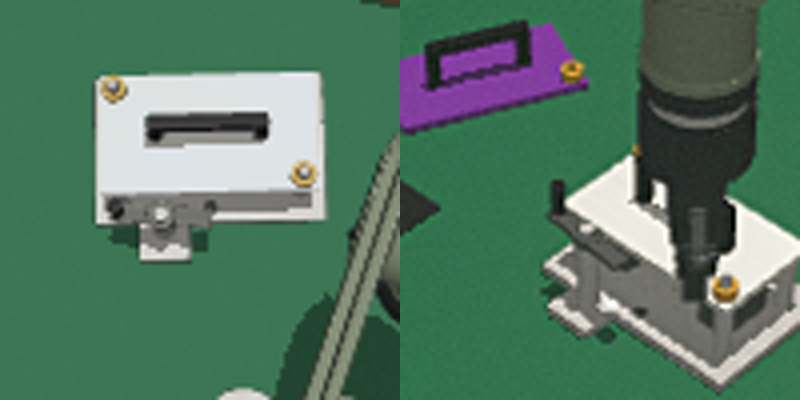

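The latch arm now lies parallel to the plate edge: peg at crop (117,210), nose end at (210,212), plate edge at row 193. The nose is off the plate. Next is the handle.

```bash
python3 - <<'E'
from h import *
T=load('top',2);p=plane(T,(294.2,202.4),116);print('peg',p,'q',np.arctan2(p[1]-29.7,-(p[0]-528.3)))
E
python3 go.py 599 -10.5 345 0
```

```text
peg [528.33455155  62.64182459 116.        ] q 1.5718451920231593
t3.30 p [ 447.8 -155.7  372.2] jaw 0.781 F [-0.3  0.5 -0.6] M [ 0.   -0.04 -0.02] w -0.0 j6 -1.14 zax [ 0.0045 -0.0035 -1.    ]
tool shift m [-0.0031  0.2096  0.0273] yaw 0.7809 dist 211
```

```bash
python3 -m jog '[[-0.003,0.21,0.027,0.781,0],[-0.003,0.21,0.027,0.781,0],[-0.003,0.21,0.027,0.781,0],[-0.003,0.21,0.027,0.781,0],[-0.003,0.21,0.027,0.781,0],[-0.003,0.21,0.027,0.781,0],[-0.003,0.21,0.027,0.781,0],[-0.003,0.21,0.027,0.781,0],[-0.003,0.21,0.027,0.781,0],[-0.003,0.21,0.027,0.781,0]]'; python3 go.py 599 -10.5 271 0
```

```text
t: 4.13
ee_pos: [599.4, -4.6, 343.5]
ee_rot: [[-0.008, 1.0, 0.001], [1.0, 0.008, 0.0], [0.0, 0.001, -1.0]]
force: [0.2, 0.0, 0.4]
width: 0.5
t4.13 p [599.4  -4.6 343.5] jaw 0.008 F [0.2 0.  0.4] M [ 0.    0.03 -0.06] w 0.5 j6 -0.04 zax [ 8.e-04  2.e-04 -1.e+00]
tool shift m [-0.0059 -0.0005  0.0724] yaw 0.008 dist 73
```

```bash
python3 -m jog '[[0,0,0.015,0.0,0],[0,0,0.03,0.0,0],[0,0,0.03,0,0]]'; python3 go.py 599 -10.5 271 0
python3 - <<'E'
from bench import optics
import cv2,numpy as np
for n in('side','top'):
    c=optics.camera(n);np.savez(f'{n}3.npz',**c)
T=np.load('top3.npz')['frame'];S=np.load('side3.npz')['frame']
f=lambda im,x,y:cv2.resize(im[y:y+100,x:x+100,::-1],(400,400),interpolation=cv2.INTER_CUBIC)
cv2.imwrite('pics/h3.png',np.hstack([f(T,265,130),f(S,270,130)]))
E
```

```text
t: 4.38
ee_pos: [598.3, -5.1, 311.1]
ee_rot: [[-0.007, 1.0, -0.005], [1.0, 0.007, 0.0], [0.0, -0.005, -1.0]]
force: [-0.2, 0.2, -0.1]
width: 0.497
t4.38 p [598.3  -5.1 311.1] jaw 0.007 F [-0.2  0.2 -0.1] M [-0.02  0.03 -0.01] w 0.497 j6 -0.03 zax [-4.6e-03  3.0e-04 -1.0e+00]
tool shift m [-0.0054  0.0008  0.0401] yaw 0.0067 dist 40
```

View pics/h3.png

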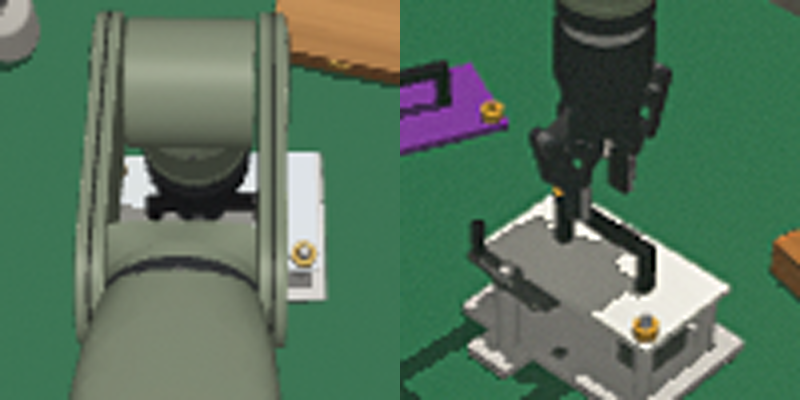

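```bash
python3 -m jog '[[-0.0055,0.0005,0.01,0.007,0],[-0.0055,0.0005,0.02,0.007,0],[-0.0055,0.0005,0.03,0.007,0],[-0.0055,0.0005,0.037,0.007,0],[-0.0055,0.0005,0.04,0.007,0],[-0.0055,0.0005,0.04,0.007,0]]'; python3 go.py 599 -10.5 271 0;  python3 -m jog '[[0,0,0,0,0.3],[0,0,0,0,0.5],[0,0,0,0,0.6],[0,0,0,0,0.7],[0,0,0,0,0.8],[0,0,0,0,0.8]]' 20;python3 go.py 599 -10.5 271 0
```

```text
t: 4.98
ee_pos: [599.8, -10.1, 272.0]
ee_rot: [[-0.0, 1.0, -0.002], [1.0, 0.0, 0.0], [0.0, -0.002, -1.0]]
force: [0.2, -0.1, 0.3]
width: 0.496
t4.98 p [599.8 -10.1 272. ] jaw 0.0 F [ 0.2 -0.1  0.3] M [-0.02  0.02  0.02] w 0.496 j6 -0.04 zax [-2.4e-03  2.0e-04 -1.0e+00]
tool shift m [-0.0004 -0.0008  0.001 ] yaw 0.0001 dist 1
t: 5.48
ee_pos: [600.1, -10.0, 273.9]
ee_rot: [[-0.0, 1.0, 0.001], [1.0, 0.0, 0.0], [0.0, 0.001, -1.0]]
force: [0.6, 0.8, 2.1]
width: 0.161
t5.48 p [600.1 -10.  273.9] jaw 0.0 F [0.6 0.8 2.1] M [-0.02  0.05  0.15] w 0.161 j6 -0.04 zax [ 0.001  0.    -1.   ]
tool shift m [-0.0005 -0.0011  0.0029] yaw 0.0004 dist 3
```

```bash
python3 -m jog '[[0,0,0,0,1],[0,0,0,0,1],[0,0,0,0,1]]' 80;python3 go.py; python3 -m jog '[[0,0,-0.004,0,1],[0,0,-0.008,0,1],[0,0,-0.012,0,1],[0,0,-0.012,0,1]]';python3 go.py
```

```text
t: 5.73
ee_pos: [600.2, -10.1, 274.1]
ee_rot: [[0.0, 1.0, 0.001], [1.0, -0.0, 0.0], [0.0, 0.001, -1.0]]
force: [-0.1, -0.6, 5.3]
width: 0.144
t5.73 p [600.2 -10.1 274.1] jaw -0.0 F [-0.1 -0.6  5.3] M [0.12 0.12 0.04] w 0.144 j6 -0.04 zax [ 1.4e-03  2.0e-04 -1.0e+00]
t: 6.07
ee_pos: [600.0, -10.2, 285.3]
ee_rot: [[0.0, 1.0, -0.001], [1.0, -0.0, 0.0], [0.0, -0.001, -1.0]]
force: [0.2, 0.5, -5.8]
width: 0.147
t6.07 p [600.  -10.2 285.3] jaw -0.0 F [ 0.2  0.5 -5.8] M [-0.01 -0.09  0.02] w 0.147 j6 -0.04 zax [-8.e-04  1.e-04 -1.e+00]
```

Clean lift so far: 5.8 N of weight and no side force. Continuing straight up.

```bash
python3 -m jog '[[0,0,-0.006,0,1],[0,0,-0.012,0,1],[0,0,-0.018,0,1],[0,0,-0.024,0,1],[0,0,-0.032,0,1],[0,0,-0.042,0,1],[0,0,-0.055,0,1],[0,0,-0.07,0,1],[0,0,-0.085,0,1],[0,0,-0.095,0,1],[0,0,-0.1,0,1],[0,0,-0.1,0,1]]';python3 go.py 424.5 317 386 0.02
python3 - <<'E'
from bench import optics
import cv2,numpy as np
for n in('side','top'):
    c=optics.camera(n);np.savez(f'{n}4.npz',**c)
T=np.load('top4.npz')['frame'];S=np.load('side4.npz')['frame']
f=lambda im,x,y:cv2.resize(im[y:y+100,x:x+100,::-1],(400,400),interpolation=cv2.INTER_CUBIC)
cv2.imwrite('pics/h4.png',np.hstack([f(T,265,130),f(S,270,120)]))
E
```

```text
t: 7.07
ee_pos: [600.1, -10.1, 387.0]
ee_rot: [[0.0, 1.0, 0.003], [1.0, -0.0, 0.0], [0.0, 0.003, -1.0]]
force: [1.1, -1.4, -6.0]
width: 0.149
t7.07 p [600.1 -10.1 387. ] jaw -0.0 F [ 1.1 -1.4 -6. ] M [ 0.01 -0.   -0.02] w 0.149 j6 -0.04 zax [ 0.0029  0.     -1.    ]
tool shift m [ 0.3271 -0.1756  0.0005] yaw -0.02 dist 371
```

View pics/h4.png

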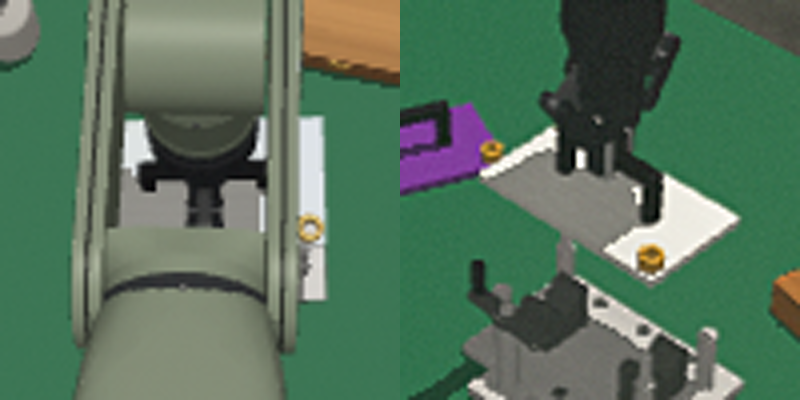

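The side crop shows the plate hanging level well above both pins. Carrying it over the mat.

```bash
python3 -m jog '[[0.013,-0.007,0,0,1],[0.033,-0.018,0,0,1],[0.059,-0.032,0,0,1],[0.088,-0.048,0,0,1],[0.12,-0.065,0,0,1],[0.155,-0.083,0,0,1],[0.188,-0.101,0,0,1],[0.22,-0.118,0,0,1],[0.25,-0.134,0,0,1],[0.278,-0.149,0,0,1],[0.3,-0.161,0,0,1],[0.315,-0.17,0,0,1]]';python3 -m jog '[[0.009,-0.004,0,-0.02,1],[0.012,-0.006,0,-0.02,1],[0.012,-0.006,0,-0.02,1]]';python3 go.py 424.5 317 213 0.02
```

```text
t: 8.17
ee_pos: [428.0, 307.0, 384.4]
ee_rot: [[-0.002, 1.0, -0.002], [1.0, 0.002, 0.0], [0.0, -0.002, -1.0]]
force: [0.1, -0.4, -5.3]
width: 0.142
t: 8.42
ee_pos: [423.7, 317.2, 384.9]
ee_rot: [[-0.021, 1.0, -0.001], [1.0, 0.021, -0.001], [-0.001, -0.001, -1.0]]
force: [0.8, -0.5, -4.8]
width: 0.143
t8.42 p [423.7 317.2 384.9] jaw 0.021 F [ 0.8 -0.5 -4.8] M [-0.04  0.06 -0.01] w 0.143 j6 0.6 zax [-7.e-04 -8.e-04 -1.e+00]
tool shift m [-0.      0.0009  0.1719] yaw 0.0013 dist 172
```

```bash
python3 -m jog '[[0,0,0.01,0,1],[0,0,0.03,0,1],[0,0,0.055,0,1],[0,0,0.08,0,1],[0,0,0.105,0,1],[0,0,0.128,0,1],[0,0,0.145,0,1],[0,0,0.155,0,1],[0,0,0.16,0,1],[0,0,0.162,0,1],[0,0,0.162,0,1]]';python3 go.py 424.5 317 210 0.02
python3 - <<'E'
from bench import optics
import cv2,numpy as np
for n in('side','top'):
    c=optics.camera(n);np.savez(f'{n}5.npz',**c)
T=np.load('top5.npz')['frame'];S=np.load('side5.npz')['frame']
f=lambda im,x,y:cv2.resize(im[y:y+100,x:x+100,::-1],(400,400),interpolation=cv2.INTER_CUBIC)
cv2.imwrite('pics/m5.png',np.hstack([f(T,175,180),f(S,170,135)]))
E
```

```text
t: 9.33
ee_pos: [424.5, 316.7, 223.6]
ee_rot: [[-0.019, 1.0, 0.001], [1.0, 0.019, 0.0], [0.0, 0.001, -1.0]]
force: [0.9, -0.2, -5.5]
width: 0.145
t9.33 p [424.5 316.7 223.6] jaw 0.019 F [ 0.9 -0.2 -5.5] M [-0.02 -0.04  0.03] w 0.145 j6 0.6 zax [ 7.e-04  5.e-04 -1.e+00]
tool shift m [ 0.0003 -0.0001  0.0136] yaw -0.0006 dist 14
```

View pics/m5.png

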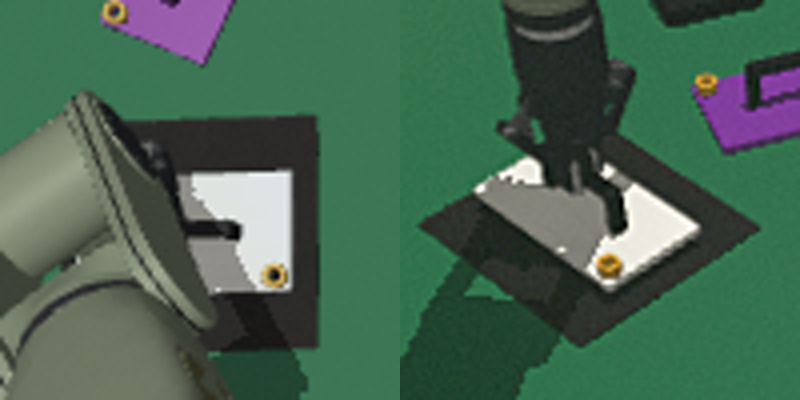

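The plate sits centred inside the mat in both crops (top crop: plate rows 172–290, mat rows 117–350, right margin about 20 mm). Lowering slowly.

```bash
python3 -m jog '[[0,0,0.004,0,1],[0,0,0.008,0,1],[0,0,0.011,0,1],[0,0,0.0125,0,1],[0,0,0.0125,0,1]]';python3 go.py
```

```text
t: 9.85
ee_pos: [423.8, 316.8, 210.4]
ee_rot: [[-0.02, 1.0, -0.001], [1.0, 0.02, -0.001], [-0.0, -0.001, -1.0]]
force: [0.3, -0.7, -6.0]
width: 0.144
t9.85 p [423.8 316.8 210.4] jaw 0.02 F [ 0.3 -0.7 -6. ] M [ 0.01  0.01 -0.02] w 0.144 j6 0.6 zax [-8.e-04 -5.e-04 -1.e+00]
```

```bash
python3 -m jog '[[0,0,0.001,0,1],[0,0,0.001,0,1]]';python3 go.py;python3 -m jog '[[0,0,0.001,0,1],[0,0,0.001,0,1]]';python3 go.py
```

```text
t: 10.02
ee_pos: [424.0, 317.0, 210.1]
ee_rot: [[-0.02, 1.0, 0.0], [1.0, 0.02, 0.0], [0.0, 0.0, -1.0]]
force: [-0.5, 0.1, -4.2]
width: 0.142
t10.02 p [424.  317.  210.1] jaw 0.02 F [-0.5  0.1 -4.2] M [-0.06  0.15  0.02] w 0.142 j6 0.6 zax [ 1.e-04  2.e-04 -1.e+00]
t: 10.18
ee_pos: [424.0, 316.9, 210.1]
ee_rot: [[-0.02, 1.0, 0.0], [1.0, 0.02, 0.0], [0.0, 0.0, -1.0]]
force: [-3.0, -1.5, 3.2]
width: 0.147
t10.18 p [424.  316.9 210.1] jaw 0.02 F [-3.  -1.5  3.2] M [-0.27  0.52 -0.05] w 0.147 j6 0.6 zax [ 4.e-04  4.e-04 -1.e+00]
```

```bash
python3 -m jog '[[0,0,0,0,0.6],[0,0,0,0,0.4],[0,0,0,0,0.2],[0,0,0,0,0],[0,0,-0.005,0,0],[0,0,-0.02,0,0],[0,0,-0.05,0,0],[0,0,-0.09,0,0],[0,0,-0.13,0,0],[0,0,-0.17,0,0]]' 60;python3 go.py 456.4 -361 300 -0.227
```

```text
t: 11.02
ee_pos: [423.7, 316.7, 381.0]
ee_rot: [[-0.02, 1.0, 0.0], [1.0, 0.02, 0.0], [0.0, 0.0, -1.0]]
force: [0.3, 0.7, -0.9]
width: 0.501
t11.02 p [423.7 316.7 381. ] jaw 0.02 F [ 0.3  0.7 -0.9] M [-0.01 -0.05  0.02] w 0.501 j6 0.6 zax [ 1.e-04  1.e-04 -1.e+00]
tool shift m [-0.6782  0.0191  0.0809] yaw 0.247 dist 683
```

```bash
python3 -m jog '[[-0.678,0.019,0,0.247,0],[-0.678,0.019,0,0.247,0],[-0.678,0.019,0,0.247,0],[-0.678,0.019,0,0.247,0],[-0.678,0.019,0,0.247,0],[-0.678,0.019,0,0.247,0],[-0.678,0.019,0,0.247,0],[-0.678,0.019,0,0.247,0],[-0.678,0.019,0,0.247,0],[-0.678,0.019,0,0.247,0],[-0.678,0.019,0,0.247,0],[-0.678,0.019,0,0.247,0]]';python3 go.py 456.4 -361 300 -0.227
python3 - <<'E'
from bench import optics
import cv2,numpy as np
for n in('side','top'):
    c=optics.camera(n);np.savez(f'{n}6.npz',**c)
T=np.load('top6.npz')['frame'];S=np.load('side6.npz')['frame']
f=lambda im,x,y:cv2.resize(im[y:y+100,x:x+100,::-1],(400,400),interpolation=cv2.INTER_CUBIC)
cv2.imwrite('pics/m6.png',np.hstack([f(T,175,180),f(S,170,135)]))
E
```

```text
t: 12.02
ee_pos: [447.5, -184.6, 379.4]
ee_rot: [[0.225, 0.974, 0.001], [0.974, -0.225, -0.0], [0.0, 0.001, -1.0]]
force: [0.7, 1.0, -0.4]
width: 0.498
t12.02 p [ 447.5 -184.6  379.4] jaw -0.227 F [ 0.7  1.  -0.4] M [ 0.04 -0.1  -0.02] w 0.498 j6 -0.19 zax [ 1.1e-03 -2.0e-04 -1.0e+00]
tool shift m [-0.1698  0.0483  0.0795] yaw -0.0003 dist 194
```

View pics/m6.png

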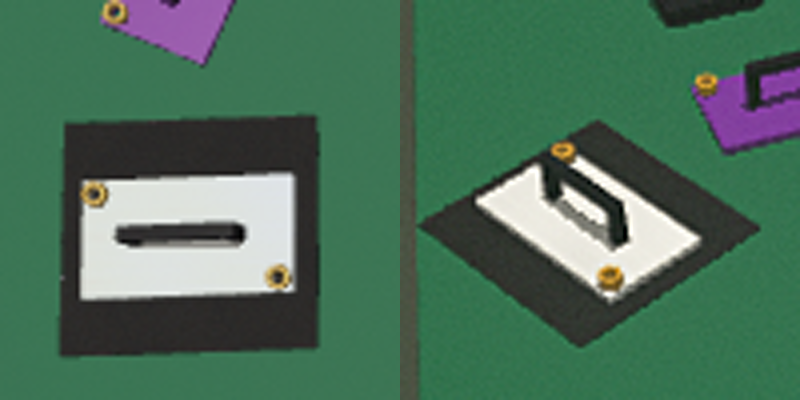

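The keeper lies flat, fully inside the mat, and well clear of the purple plate. Now the shaft.

```bash
python3 -m jog '[[-0.04,0.011,0.01,0,0],[-0.08,0.022,0.03,0,0],[-0.12,0.033,0.05,0,0],[-0.155,0.044,0.07,0,0],[-0.17,0.048,0.08,0,0],[-0.17,0.048,0.095,0,0],[-0.17,0.048,0.11,0,0],[-0.17,0.048,0.11,0,0]]';python3 go.py 456.4 -361 194 -0.227
python3 - <<'E'
from bench import optics
import cv2,numpy as np
for n in('side','top'):
    c=optics.camera(n);np.savez(f'{n}7.npz',**c)
T=np.load('top7.npz')['frame'];S=np.load('side7.npz')['frame']
f=lambda im,x,y:cv2.resize(im[y:y+100,x:x+100,::-1],(400,400),interpolation=cv2.INTER_CUBIC)
cv2.imwrite('pics/s7.png',np.hstack([f(T,375,180),f(S,330,225)]))
E
```

```text
t: 12.78
ee_pos: [455.9, -358.1, 265.9]
ee_rot: [[0.226, 0.974, -0.005], [0.974, -0.225, 0.005], [0.003, -0.006, -1.0]]
force: [-1.0, 0.1, 0.0]
width: 0.5
t12.78 p [ 455.9 -358.1  265.9] jaw -0.227 F [-1.   0.1  0. ] M [0.05 0.06 0.02] w 0.5 j6 -0.46 zax [-0.0049  0.0045 -1.    ]
tool shift m [-0.0029  0.0015  0.0719] yaw -0.0004 dist 72
```

View pics/s7.png

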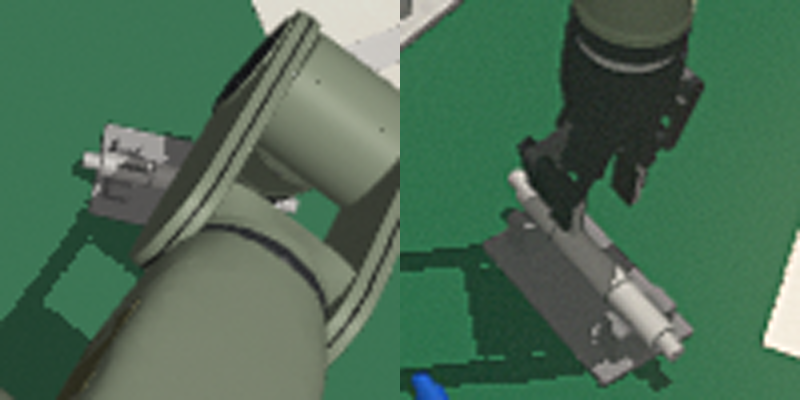

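```bash
python3 -m jog '[[-0.0025,0.001,0.01,0,0],[-0.0025,0.001,0.025,0,0],[-0.0025,0.001,0.04,0,0],[-0.0025,0.001,0.052,0,0],[-0.0025,0.001,0.062,0,0],[-0.0025,0.001,0.069,0,0],[-0.0025,0.001,0.072,0,0],[-0.0025,0.001,0.072,0,0]]';python3 go.py 456.4 -361 194 -0.227; python3 -m jog '[[0,0,0,0,0.2],[0,0,0,0,0.4],[0,0,0,0,0.5],[0,0,0,0,0.6],[0,0,0,0,0.6]]' 20; python3 go.py
```

```text
t: 13.55
ee_pos: [457.0, -361.5, 196.5]
ee_rot: [[0.225, 0.974, -0.0], [0.974, -0.225, 0.0], [0.0, -0.0, -1.0]]
force: [0.2, 0.6, 0.3]
width: 0.502
t13.55 p [ 457.  -361.5  196.5] jaw -0.227 F [0.2 0.6 0.3] M [ 0.01  0.   -0.05] w 0.502 j6 -0.46 zax [-3.e-04  3.e-04 -1.e+00]
tool shift m [ 0.0004 -0.0007  0.0025] yaw 0.0002 dist 3
t: 13.97
ee_pos: [457.4, -361.9, 197.6]
ee_rot: [[0.225, 0.974, 0.002], [0.974, -0.225, -0.001], [-0.001, 0.002, -1.0]]
force: [1.3, 0.6, 2.9]
width: 0.255
t13.97 p [ 457.4 -361.9  197.6] jaw -0.227 F [1.3 0.6 2.9] M [ 0.   -0.24 -0.08] w 0.255 j6 -0.46 zax [ 0.0019 -0.0011 -1.    ]
```

```bash
python3 -m jog '[[0,0,0,0,1],[0,0,0,0,1],[0,0,0,0,1]]' 80;python3 go.py; python3 -m jog '[[0,0,-0.006,0,1],[0,0,-0.015,0,1],[0,0,-0.03,0,1],[0,0,-0.05,0,1],[0,0,-0.075,0,1],[0,0,-0.1,0,1],[0,0,-0.125,0,1],[0,0,-0.145,0,1],[0,0,-0.15,0,1],[0,0,-0.15,0,1]]';python3 go.py 598.5 -10.2 347 0
python3 - <<'E'
from bench import optics
import cv2,numpy as np
for n in('side','top'):
    c=optics.camera(n);np.savez(f'{n}8.npz',**c)
T=np.load('top8.npz')['frame'];S=np.load('side8.npz')['frame']
f=lambda im,x,y:cv2.resize(im[y:y+100,x:x+100,::-1],(400,400),interpolation=cv2.INTER_CUBIC)
cv2.imwrite('pics/s8.png',np.hstack([f(T,375,180),f(S,330,195)]))
f=lambda im,x,y:cv2.resize(im[y:y+60,x:x+70,::-1],None,fx=6,fy=6,interpolation=cv2.INTER_NEAREST)
cv2.imwrite('pics/fx8.png',np.vstack([np.hstack([f(T,283,160),f(S,280,170)])[:,:790]]))
E
```

```text
t: 14.22
ee_pos: [457.4, -361.9, 197.8]
ee_rot: [[0.225, 0.974, 0.002], [0.974, -0.225, -0.001], [-0.001, 0.002, -1.0]]
force: [1.4, -0.8, 5.7]
width: 0.23
t14.22 p [ 457.4 -361.9  197.8] jaw -0.227 F [ 1.4 -0.8  5.7] M [ 0.09 -0.15 -0.06] w 0.23 j6 -0.46 zax [ 0.0019 -0.0012 -1.    ]
t: 15.05
ee_pos: [456.8, -361.6, 348.1]
ee_rot: [[0.225, 0.974, 0.002], [0.974, -0.225, -0.002], [-0.001, 0.002, -1.0]]
force: [0.3, 0.7, -5.2]
width: 0.228
t15.05 p [ 456.8 -361.6  348.1] jaw -0.227 F [ 0.3  0.7 -5.2] M [0.02 0.05 0.02] w 0.228 j6 -0.46 zax [ 0.0017 -0.0015 -1.    ]
tool shift m [0.3743 0.059  0.0008] yaw -0.2269 dist 379
```

View pics/s8.png

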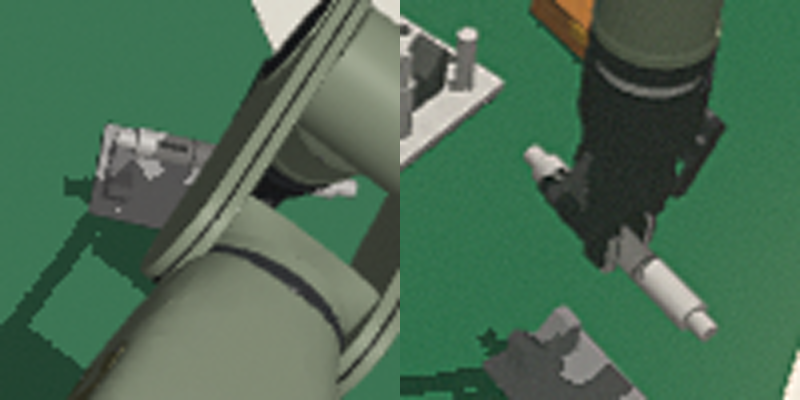

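View pics/fx8.png

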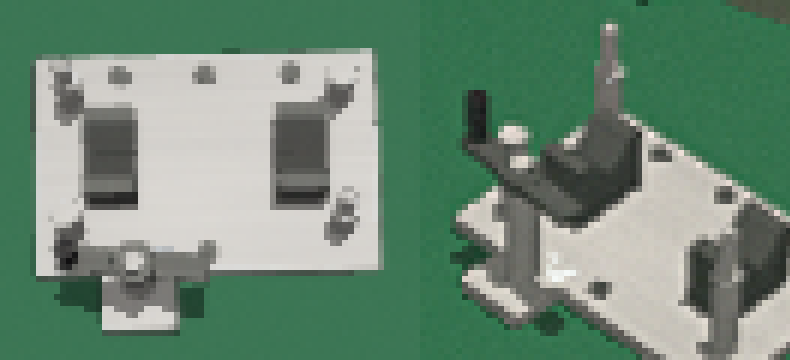

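```bash
python3 - <<'E'
from h import *
T=load('top',8);S=load('side',8)
c=[(289,170.2),(345.1,168.4),(346.7,204.8),(289,206)]
P=np.array([plane(T,x,12)[:2] for x in c]);print(P.round(1).tolist(),P.mean(0))
d=P[0]-P[1];e=P[3]-P[2];print('yaw',np.arctan2(-d[0],d[1]),np.arctan2(-e[0],e[1]))
b=[(296.8,178),(305.8,178),(328.3,178),(338,178)]
Q=[plane(T,x,54)[:2].round(1).tolist() for x in b];print('Vblock y',Q)
e1=(361.75,232.5);e2=(408.25,277.5)
print('end2 tri',tri(T,(463.9,227),S,e2));
for z in(183,188,193):print(z,plane(S,e1,z).round(1),plane(S,e2,z).round(1), 'mid',((plane(S,e1,z)+plane(S,e2,z))/2).round(1), np.linalg.norm(plane(S,e1,z)-plane(S,e2,z)))
E
```

```text
[[660.0, 88.0], [663.6, -108.7], [534.5, -111.2], [533.0, 87.8]] [597.79670335 -11.03946521]
yaw 0.018405695626143047 0.00730563776324275
Vblock y [[622.1, 58.0], [621.7, 27.5], [620.6, -48.7], [620.1, -81.5]]
end2 tri (array([ 436.06348167, -448.44451569,  189.94053224]), np.float64(2.616327242576893))
183 [ 480.3 -268.   183. ] [ 442.5 -446.7  183. ] mid [ 461.4 -357.3  183. ] 182.6914944952208
188 [ 476.4 -270.7  188. ] [ 438.7 -448.5  188. ] mid [ 457.5 -359.6  188. ] 181.71316648769886
193 [ 472.4 -273.4  193. ] [ 435.  -450.2  193. ] mid [ 453.7 -361.8  193. ] 180.73483848017688
```

The fixture is now open: V-blocks at top crop (110,155) and (300,155), latch along the lower edge. The shaft hangs level (both ends about 188–190 mm by side and triangulated rays) and is gripped near its middle. Carrying it over.

```bash
python3 go.py 599.8 -12 348 0.003; python3 -m jog '[[0.015,0.002,0,0,1],[0.04,0.006,0,-0.02,1],[0.07,0.011,0,-0.05,1],[0.105,0.016,0,-0.08,1],[0.14,0.022,0,-0.11,1],[0.175,0.028,0,-0.14,1],[0.21,0.033,0,-0.17,1],[0.245,0.039,0,-0.19,1],[0.28,0.045,0,-0.21,1],[0.31,0.05,0,-0.225,1],[0.335,0.054,0,-0.23,1],[0.355,0.058,0,-0.23,1]]';python3 -m jog '[[0.012,0.002,0,0,1],[0.017,0.003,0,0,1],[0.017,0.003,0,0,1]]';python3 go.py 599.8 -12 230 0.003
```

```text
t15.15 p [ 456.4 -361.2  345.3] jaw -0.227 F [-0.1  0.2 -6. ] M [-0.02  0.    0.02] w 0.229 j6 -0.46 zax [-0.0026  0.0021 -1.    ]
tool shift m [ 0.3725  0.0611 -0.0023] yaw -0.23 dist 378
t: 16.15
ee_pos: [593.3, -25.9, 344.6]
ee_rot: [[-0.005, 1.0, -0.004], [1.0, 0.005, 0.001], [0.001, -0.004, -1.0]]
force: [1.0, -0.7, -4.9]
width: 0.231
t: 16.4
ee_pos: [595.9, -10.9, 345.6]
ee_rot: [[-0.004, 1.0, -0.003], [1.0, 0.004, 0.0], [0.0, -0.003, -1.0]]
force: [0.1, 0.2, -4.8]
width: 0.231
t16.40 p [595.9 -10.9 345.6] jaw 0.004 F [ 0.1  0.2 -4.8] M [-0.05 -0.05  0.03] w 0.231 j6 -0.04 zax [-2.9e-03  1.0e-04 -1.0e+00]
tool shift m [-0.0012  0.0042  0.1156] yaw 0.0014 dist 116
```

```bash
python3 -m jog '[[-0.001,0.003,0.01,0,1],[-0.001,0.003,0.03,0,1],[-0.001,0.003,0.055,0,1],[-0.001,0.003,0.075,0,1],[-0.001,0.003,0.09,0,1],[-0.001,0.003,0.1,0,1],[-0.001,0.003,0.104,0,1],[-0.001,0.003,0.104,0,1],[-0.001,0.003,0.104,0,1]]';python3 go.py 599.8 -12 214 0.003
python3 - <<'E'
from bench import optics
import cv2,numpy as np
for n in('side','top'):
    c=optics.camera(n);np.savez(f'{n}9.npz',**c)
T=np.load('top9.npz')['frame'];S=np.load('side9.npz')['frame']
f=lambda im,x,y:cv2.resize(im[y:y+100,x:x+100,::-1],(400,400),interpolation=cv2.INTER_CUBIC)
cv2.imwrite('pics/f9.png',np.hstack([f(T,265,130),f(S,270,140)]))
E
```

```text
t: 17.15
ee_pos: [599.6, -13.3, 243.3]
ee_rot: [[-0.002, 1.0, 0.001], [1.0, 0.002, -0.0], [-0.0, 0.001, -1.0]]
force: [0.5, 0.2, -4.4]
width: 0.231
t17.15 p [599.6 -13.3 243.3] jaw 0.002 F [ 0.5  0.2 -4.4] M [-0.01 -0.01  0.  ] w 0.231 j6 -0.04 zax [ 1.2e-03 -1.0e-04 -1.0e+00]
tool shift m [0.0013 0.0001 0.0293] yaw -0.0007 dist 29
```

View pics/f9.png

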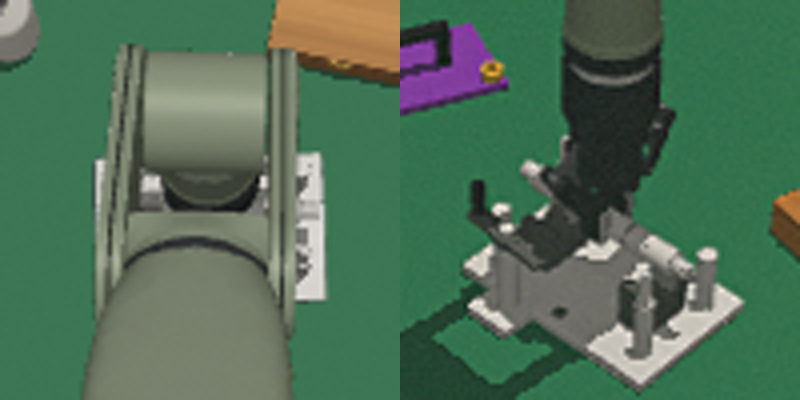

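The side crop shows the shaft above the two Vs, parallel to the seat and clear of the pins. Lowering, slowly at the end.

```bash
python3 -m jog '[[0.001,0,0.007,0,1],[0.001,0,0.014,0,1],[0.001,0,0.02,0,1],[0.001,0,0.025,0,1],[0.001,0,0.027,0,1],[0.001,0,0.027,0,1]]';python3 go.py; python3 -m jog '[[0,0,0.001,0,1],[0,0,0.002,0,1],[0,0,0.002,0,1]]';python3 go.py;
```

```text
t: 17.75
ee_pos: [599.5, -11.7, 215.3]
ee_rot: [[-0.003, 1.0, -0.0], [1.0, 0.003, -0.0], [-0.0, -0.0, -1.0]]
force: [0.3, 0.2, -4.5]
width: 0.226
t17.75 p [599.5 -11.7 215.3] jaw 0.003 F [ 0.3  0.2 -4.5] M [-0.04 -0.08  0.04] w 0.226 j6 -0.04 zax [-2.e-04 -0.e+00 -1.e+00]
t: 18.0
ee_pos: [599.7, -11.8, 214.4]
ee_rot: [[-0.003, 1.0, 0.002], [1.0, 0.003, -0.0], [-0.0, 0.002, -1.0]]
force: [1.2, 0.7, -1.9]
width: 0.227
t18.00 p [599.7 -11.8 214.4] jaw 0.003 F [ 1.2  0.7 -1.9] M [-0.07 -0.12  0.15] w 0.227 j6 -0.04 zax [ 1.6e-03 -1.0e-04 -1.0e+00]
```

```bash
python3 -m jog '[[0,0,0.001,0,1],[0,0,0.001,0,1]]';python3 go.py; python3 -m jog '[[0,0,0,0,0.53],[0,0,0,0,0.45],[0,0,0,0,0.4],[0,0,0,0,0.3],[0,0,0,0,0.2],[0,0,0,0,0.1],[0,0,0,0,0.1]]' 20;python3 go.py
```

```text
t: 18.17
ee_pos: [599.8, -11.8, 214.1]
ee_rot: [[-0.004, 1.0, 0.002], [1.0, 0.004, -0.0], [-0.0, 0.002, -1.0]]
force: [-0.4, 0.3, 4.8]
width: 0.229
t18.17 p [599.8 -11.8 214.1] jaw 0.004 F [-0.4  0.3  4.8] M [-0.01  0.03  0.34] w 0.229 j6 -0.04 zax [ 2.5e-03 -3.0e-04 -1.0e+00]
t: 18.75
ee_pos: [599.3, -11.8, 212.7]
ee_rot: [[-0.003, 1.0, -0.0], [1.0, 0.003, 0.0], [0.0, -0.0, -1.0]]
force: [0.5, 1.3, 0.4]
width: 0.448
t18.75 p [599.3 -11.8 212.7] jaw 0.003 F [0.5 1.3 0.4] M [-0.    0.02  0.03] w 0.448 j6 -0.04 zax [-3.e-04  1.e-04 -1.e+00]
```

Released, with no force left on the tool. Withdrawing straight up, then back out of the cameras' view.

```bash
python3 -m jog '[[0,0,-0.006,0,0.1],[0,0,-0.02,0,0.1],[0,0,-0.04,0,0.1],[0,0,-0.07,0,0.1],[0,0,-0.11,0,0.1],[0,0,-0.15,0,0.1],[0,0,-0.17,0,0.1],[-0.03,-0.03,-0.17,0,0.1],[-0.07,-0.07,-0.17,0,0.1],[-0.11,-0.11,-0.17,0,0.1],[-0.15,-0.14,-0.17,0,0.1],[-0.19,-0.17,-0.17,0,0.1]]'
python3 -m jog '[[-0.04,-0.03,0,0,0.1],[-0.08,-0.05,0,0,0.1],[-0.12,-0.07,0,0,0.1],[-0.16,-0.07,0,0,0.1],[-0.2,-0.07,0,0,0.1],[-0.2,-0.07,0,0,0.1]]'; python3 go.py
python3 - <<'E'
from bench import optics
import cv2,numpy as np
for n in('side','top'):
    c=optics.camera(n);np.savez(f'{n}10.npz',**c)
T=np.load('top10.npz')['frame'];S=np.load('side10.npz')['frame']
f=lambda im,x,y:cv2.resize(im[y:y+80,x:x+80,::-1],(400,400),interpolation=cv2.INTER_CUBIC)
cv2.imwrite('pics/f10.png',np.hstack([f(T,280,145),f(S,280,160)]))
cv2.imwrite('pics/full10.png',np.vstack([cv2.resize(T[:,:,::-1],(480,300)),cv2.resize(S[:,:,::-1],(480,300))]))
E
```

```text
t: 19.75
ee_pos: [457.0, -165.9, 383.4]
ee_rot: [[-0.004, 1.0, 0.001], [1.0, 0.004, -0.0], [-0.0, 0.001, -1.0]]
force: [-0.4, -1.2, -0.2]
width: 0.454
t: 20.25
ee_pos: [388.6, -370.3, 383.5]
ee_rot: [[0.001, 1.0, 0.002], [1.0, -0.001, -0.004], [-0.004, 0.002, -1.0]]
force: [1.0, -0.5, 0.5]
width: 0.449
t20.25 p [ 388.6 -370.3  383.5] jaw -0.001 F [ 1.  -0.5  0.5] M [-0.03 -0.02 -0.  ] w 0.449 j6 -0.78 zax [ 0.0016 -0.0043 -1.    ]
```

View pics/f10.png

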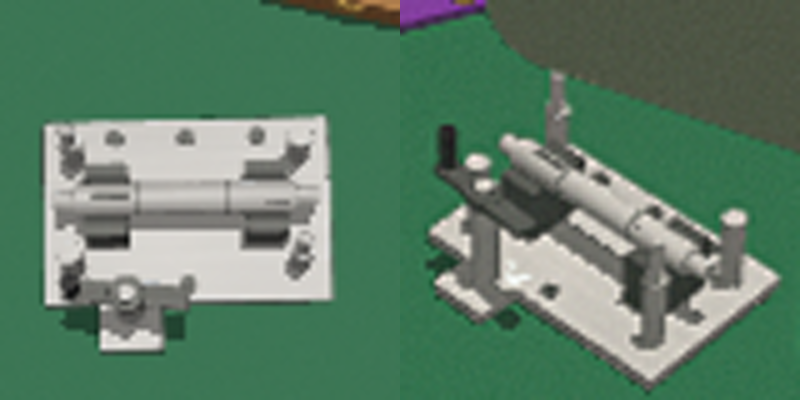

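View pics/full10.png

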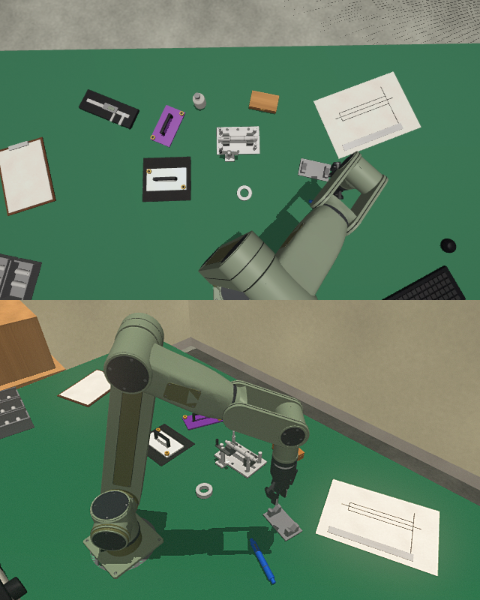

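Top crop: the shaft lies in both Vs, ends at (55,198) and (318,198). The latch is aside and nothing else seems moved. Checking the numbers.

```bash
python3 - <<'E'
from h import *
T=load('top',10);S=load('side',10)
for a,b in (((291,184.6),(300.5,188.2)),((343.6,184.6),(343.4,213.4))): print(tri(T,a,S,b),plane(T,a,53.6).round(1),plane(S,b,53.6).round(1))
P=T['range_z']
for u in (296,300,305,311,317,323,330,336,340):
    v=184
    o,d=ray(T,(u,v));d=d/(T['R']@d)[2];X=o+d*P[v,u];print(u,X.round(1))
T0=load('top',0)
df=np.abs(T0['frame'].astype(int)-T['frame'].astype(int)).max(2)>40
print([b for b in blobs(df,12) if b[0][1]<260 and b[0][0]<400])
p=plane(T,(294.2,202.4),116)
E
```

```text
(array([598.32013889,  78.73089095,  53.82707192]), np.float64(3.287245926063143)) [599.7  77.7  53.6] [597.1  79.8  53.6]
(array([ 599.67701149, -102.55508047,   57.13578805]), np.float64(8.405973451785439)) [ 597.1 -100.    53.6] [ 606.3 -102.5   53.6]
296 [598.7  59.9  67.1]
300 [599.1  46.7  64.1]
305 [599.3  30.   62. ]
311 [598.6   9.8  63.8]
317 [598.1 -10.3  65.2]
323 [597.6 -30.4  66.2]
330 [597.7 -53.9  64.1]
336 [596.8 -73.9  66.8]
340 [598.8 -87.7  56.3]
[(array([316.09, 188.44]), [290, 168, 54, 45, 1133]), (array([302.38, 172.38]), [301, 171, 4, 4, 13]), (array([316.5 , 171.71]), [315, 170, 4, 4, 14]), (array([330.71, 171.5 ]), [329, 170, 4, 4, 14]), (array([295.52, 208.7 ]), [292, 207, 7, 5, 27]), (array([304.04, 216.31]), [302, 212, 5, 10, 45]), (array([399.75, 221.18]), [393, 218, 16, 9, 72]), (array([221.63, 238.66]), [195, 223, 54, 32, 1493])]
```

```bash
python3 -c "
from bench import job
print(job.job_done())"
```

```text
the job is handed in; nothing more can be done
None
```

I handed the job in at about 20 s of robot time, with the shaft resting in the fixture and the keeper plate flat on the mat.

**What I did:** I pushed the latch to about 1.57 rad. I lifted the keeper straight up by its handle, seeing 5.8 N of weight and next to no side force, and laid it flat on the mat. Then I moved the steel shaft from the cradle into the two V-blocks, released it and backed off.

**Final checks:**
- **Shaft:** centred within about 1 mm along the seat. The camera's depth reading puts its top at 62–67 mm along its length (64.6 mm expected), with no slope, so it is level.
- **Keeper:** fully inside the mat, with about 20 mm to spare at the side I checked.
- **Latch:** swung aside and clear of the fixture's seat.
- **Other things on the bench:** the before/after top pictures showed no other changes in the area compared, from the mat and purple keeper across to the gauge case and ring gauge.

**One disagreement:** at the shaft's right end the two camera views differed by 8 mm. A guide pin partly hides that end in the side view, so I relied on the top view and the depth readings there. Elsewhere the two views agreed to about 1–4 mm.

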